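Load the sample carrier with the black-stoppered samples

ROBOT

A 7-joint arm with a two-finger parallel gripper is mounted at the origin on a cart in front of the work surface, level with it; the furniture and walls round the work are solid. World frame = base frame: x ahead of the robot, y to its left, z up, the work surface at z = 0. Lengths are in m, angles in rad, forces in N, time in s.
With the tool pointing down it reaches from about 0.425 to 0.875 m from the base axis. Payload 8.4 kg.
Tool frame: the origin (TCP) lies midway between the tips of the shut fingers; the grasp point (between the pads) lies 19 mm behind it; z points along the fingers, y is the line along which they close (so a half turn about z gives the same grasp; the last joint's range is limited). The gripper opens to 85 mm and grips with 20 to 120 N. Pads are 22 mm wide; open, the fingers measure 114 mm over their backs; the gripper's body (76 mm by 85 mm) begins 54 mm behind the grasp point. The pads swing forward as they close: fully open they stand 13 mm farther back than shut.
Start: joints at [1.096, 0.333, 0.04, 1.465, -0.013, 1.343, -0.059], TCP at [0.239, -0.605, 0.231] pointing down, gripper open.
Joint ranges: [-2.58, 2.58], [-0.38, 2.09], [-1.3, 1.39], [0.25, 2.4], [-1.5, 4.64], [0.08, 2.09], [-2.65, 2.65]. Speed limits (rad/s): [2.22, 2.22, 2.79, 2.79, 3.14, 3.14, 3.14].

INTERFACE

Orientations are given as a unit quaternion [x, y, z, w].
In Python, from cell import env gives the robot as it stands. The module is installed in compiled form; this text tells all that it offers.
- The arm moves only by the tool apply_moves, never from a script. Its argument "series" is text: rows parted by semicolons, each of 7 numbers parted by spaces: the shift along the world's x, y, z in mm, then the turn, a rotation vector about the world's x, y, z in degrees, then the opening in per cent of the stroke, from 0 (shut) to 100 (fully open). In form: x y z rx ry rz jaw; .... A call has 1 to 10 rows; each row is the pose to reach, as a shift and turn from the pose commanded when the call began; what a row does not reach only later rows make up. A row lasts 1/8 s, in which the tool goes at most 62.5 mm and 10.7 degrees, less where a joint would pass 70% of its speed; a pose out of reach is approached as far as the arm can. A call with a gripper value outside its range is refused whole. The fingers move at their own pace and stop on an object; "squeeze" is the grip in N (left out, the last holds). Time passes only in rows, so rows that repeat a pose let the fingers close. It gives the time, the measured TCP pose, the force, the opening and the grip force at its end, in the units of the state.
- env.get_obs(): the state, without advancing time (a new reading comes with each control period).
- env.read_camera(name): name is "side" or "top"; returns a dict with "img" (384x512x3 uint8, red, green, blue), "K" (3x3 intrinsics, pixels), "dist_coeffs" ([k1, k2, p1, p2, k3] as OpenCV has them; the pictures are not rectified), "rvec" (rotation vector, rad) and "tvec" (3), from world to camera coordinates, as OpenCV has them. Camera axes: x right, y down, z forward; pixel columns grow to the right and rows downward; lengths in m; the calibration is good to about 2 mm. A picture is of the moment at which its call begins. There is no depth.
- env.sign_off(): hands the job in; it is judged then, once.
The state is a dict: "time_s": time; "qpos": joint angles; "dq": joint speeds; "joint_efforts": joint torques, N m; "position": TCP position; "orientation": TCP orientation; "force": force on the tool from outside, world axes, zero at the start; "wrist_torque": the same for the moment, N m; "gripper_width": finger opening in m; "grasp_force": force on a finger pad.
Only numpy, scipy, OpenCV 4.12 (cv2) and the standard library are available. Lean on these libraries where they do the work, as an engineer would, in place of code of your own. Each camera call takes 0.05 s, during which the arm holds its last target. There are 200 camera calls.

TASK

Load the sample carrier: stand the amber vial in the yellow insert's pocket, the black-stoppered conical flask in the blue insert's pocket and the black-stoppered long-necked flask in the green insert's pocket, each upright on the pocket floor. Leave the white-capped vial, the white-stoppered conical flask and the unstoppered long-necked flask standing where they are, and let go of everything.

Things in the scene. Friction and masses are not known exactly. Their poses are not given: they have to be found in the camera images.
- carrier: Long grey tote fixed to the bench, 246 x 88 mm, walls 4 mm thick and 22 mm high, floor 4 mm thick, with a small steel grip at each end (268 mm long over the grips, their tops 24 mm above the bench); holds the three coloured inserts in a row. Origin: centre of its underside, on the bench; x along its long side, z up.
- yellow_insert: Yellow. Block 76 x 76 x 20 mm fixed in any of the carrier's 3 places, 78 mm apart along its x, with the carrier's yaw; block top 24 mm above the bench. Round pocket, 14 mm deep; flat floor 6 mm above the block's underside, 10 mm above the bench. Origin: centre of its underside, on the pocket axis, 4 mm above the bench. Pocket 38 mm wide (the narrow one): for the amber vial.
- blue_insert: Blue. Block 76 x 76 x 20 mm fixed in any of the carrier's 3 places, 78 mm apart along its x, with the carrier's yaw; block top 24 mm above the bench. Round pocket, 14 mm deep; flat floor 6 mm above the block's underside, 10 mm above the bench. Origin: centre of its underside, on the pocket axis, 4 mm above the bench. Pocket 60 mm wide: for the black-stoppered conical flask.
- green_insert: Green. Block 76 x 76 x 20 mm fixed in any of the carrier's 3 places, 78 mm apart along its x, with the carrier's yaw; block top 24 mm above the bench. Round pocket, 14 mm deep; flat floor 6 mm above the block's underside, 10 mm above the bench. Origin: centre of its underside, on the pocket axis, 4 mm above the bench. Pocket 60 mm wide: for the black-stoppered long-necked flask.
- amber_vial: WANTED. Small amber-brown vial with a black cap, 21 mm diameter all the way up, 51 mm tall, about 14 g. Origin: centre of its underside, z up. Loose. 
- black_flask: WANTED. Small conical flask with pale green contents and a black stopper, 87 mm tall, foot 42 mm wide, about 31 mm wide at 16 to 38 mm up, neck and stopper 20 mm wide from 38 mm up to the top; about 90 g. Origin: centre of its underside, z up. Loose. 
- black_longneck: WANTED. Clear glass volumetric flask with a round bulb and a long thin neck closed by a black stopper, 144 mm tall, foot 32 mm wide, bulb 44 mm wide at 6 to 28 mm up, shoulder 27 mm wide up to 44 mm, neck 14 mm wide from 44 mm up to the top; about 55 g. Origin: centre of its underside, z up. Loose. 
- white_vial: LEAVE. Clear vial with a white cap, same shape as the amber vial: 21 mm diameter, 51 mm tall. Origin: centre of its underside, z up. Loose. 
- white_flask: LEAVE. Small conical flask with a white stopper, 81 mm tall, foot 40 mm wide, neck 19 mm wide. Origin: centre of its underside, z up. Loose. 
- open_longneck: LEAVE. Clear glass volumetric flask like the wanted one but with no stopper, 138 mm tall, bulb 44 mm wide, neck 14 mm wide. Origin: centre of its underside, z up. Loose. 
Not all that is in view belongs to the job. Of the things shaped like the green_insert, the green one is meant.

How it is judged:
At the end, for the whole second after the job is handed in: Amber vial in yellow, black-stoppered conical flask in blue, black-stoppered long-neck in green: each within 14 mm of the pocket axis and about 5 mm of its floor, upright within 0.12 rad, at rest. Look-alikes upright within 0.12 rad, at rest, within 30 mm of where they began (horizontal distance between amber_vial and yellow_insert below 0.014 m and z of amber_vial in the frame of yellow_insert between 0.002 and 0.011 m and angle between each of amber_vial, black_flask, black_longneck, white_vial, white_flask, open_longneck's own z axis and vertical below 0.12 rad and linear speed of each of amber_vial, black_flask, black_longneck, white_vial, white_flask, open_longneck below 0.02 m/s and angular speed of each of amber_vial, black_flask, black_longneck below 0.3 rad/s and horizontal distance between black_flask and blue_insert below 0.014 m and z of black_flask in the frame of blue_insert between 0.002 and 0.011 m and horizontal distance between black_longneck and green_insert below 0.014 m and z of black_longneck in the frame of green_insert between 0.002 and 0.011 m and distance of each of white_vial, white_flask, open_longneck from where it was at the start of the episode below 0.03 m); the robot touches nothing.
It fails at once if a look-alike is moved more than 30 mm or tipped over (distance of any of white_vial, white_flask, open_longneck from where it was at the start of the episode above 0.03 m or angle between any of white_vial, white_flask, open_longneck's own z axis and vertical above 0.5 rad).
It fails at once if a wanted vial or flask is tipped over (angle between any of amber_vial, black_flask, black_longneck's own z axis and vertical above 0.8 rad).
It also fails if it takes over 102 s, if anything falls off the work surface, if the arm or the gripper's body presses on something with over 40 N, if the wrist force passes 120 N, or if a joint passes its speed limit or range.

## Working session

There is one attempt and no reset: what is moved stays moved. The work goes in short steps, Python scripts to look and compute and a tool call to move; the robot and the scene stay as the last step left them, time stands still between calls to the robot, and variables do not carry over. Pictures are saved under pics/ and viewed, at most 14 in all, crops included, and the job is handed in when it is done.

Besides the shell and the picture viewer there is one more tool, called after "Call:" as name(argument=value, ...), one argument or row to a line, values as JSON. apply_moves: Moves the arm, as the interface text tells. Its arguments: {"type":"object","properties":{"series":{"type":"string"},"squeeze":{"type":"number"}},"required":["series"]}

```bash
mkdir -p pics; cat > h.py <<'E'
import numpy as np, cv2
from cell import env
def cam(n,save=None):
    c=env.read_camera(n)
    if save: cv2.imwrite('pics/'+save,c['img'][:,:,::-1])
    return c
def ray(c,uv):
    K=np.array(c['K'],float);R,_=cv2.Rodrigues(np.array(c['rvec'],float));t=np.array(c['tvec'],float).reshape(3)
    p=cv2.undistortPoints(np.array([[uv]],float),K,np.array(c['dist_coeffs'],float))[0,0]
    return -R.T@t, R.T@np.array([p[0],p[1],1])
def onz(c,uv,z):
    o,d=ray(c,uv);return o+d*(z-o[2])/d[2]
def tri(c1,u1,c2,u2):
    o1,d1=ray(c1,u1);o2,d2=ray(c2,u2)
    s=np.linalg.lstsq(np.c_[d1,-d2],o2-o1,rcond=None)[0]
    a,b=o1+s[0]*d1,o2+s[1]*d2
    return (a+b)/2,np.linalg.norm(a-b)
def proj(c,P):
    return cv2.projectPoints(np.array(P,float).reshape(-1,3),np.array(c['rvec'],float),np.array(c['tvec'],float),np.array(c['K'],float),np.array(c['dist_coeffs'],float))[0].reshape(-1,2)
E
python3 - <<'E'
from h import *
import pickle
d={}
for n in('top','side'):
    c=cam(n);d[n]=c
    cv2.imwrite(f'pics/{n}0.png',cv2.resize(c['img'][:,:,::-1],(800,600),interpolation=cv2.INTER_CUBIC))
    print(n,ray(c,(256,192)))
pickle.dump(d,open('c0.pkl','wb'))
o=env.get_obs();print({k:np.round(o[k],3) for k in('time_s','position','orientation','gripper_width','qpos')})
E
```

```text
top (array([ 0.45995038, -0.04673447,  1.48432422]), array([ 0.04340797,  0.00570618, -0.99931036]))
side (array([ 0.35653449, -0.72841556,  0.59281621]), array([ 0.16404557,  0.77091759, -0.61550625]))
{'time_s': np.float64(0.1), 'position': array([ 0.238, -0.604,  0.231]), 'orientation': array([ 0.982,  0.187, -0.   , -0.001]), 'gripper_width': np.float64(0.086), 'qpos': array([ 1.096,  0.334,  0.04 ,  1.466, -0.013,  1.343, -0.059])}
```

View pics/top0.png

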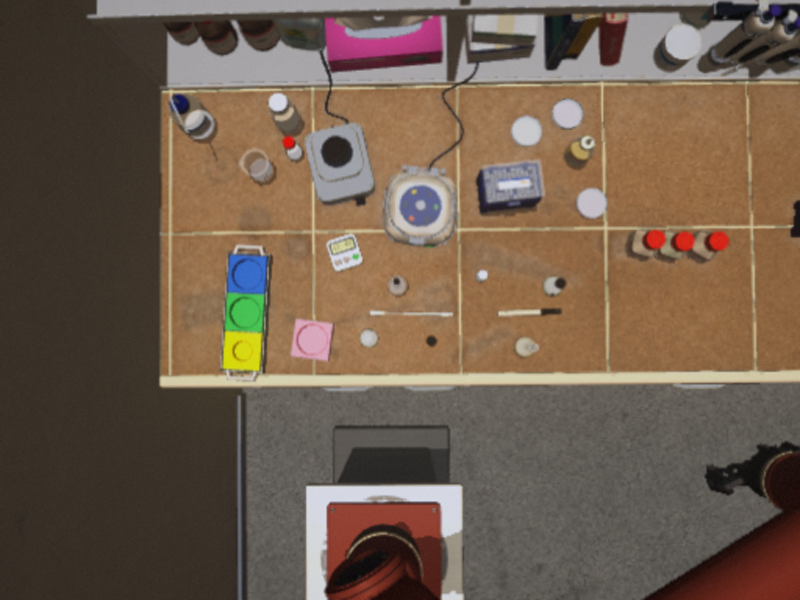

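View pics/side0.png

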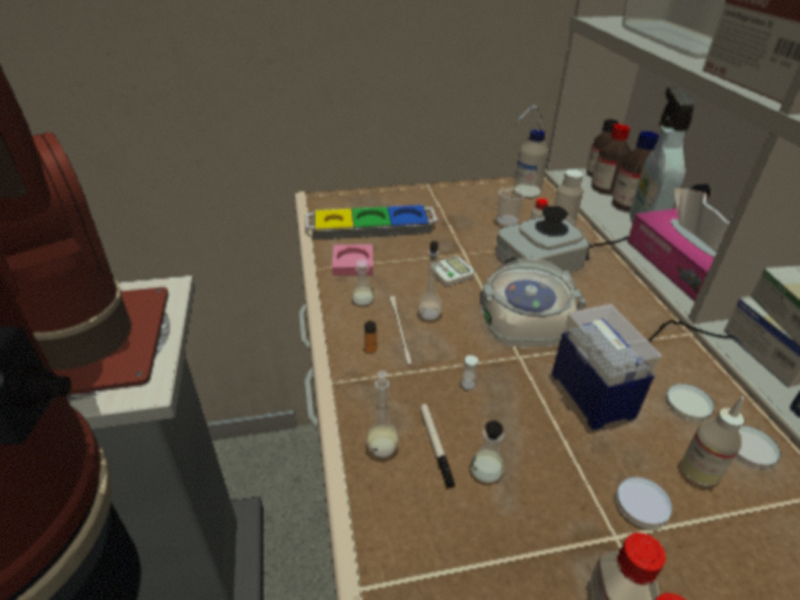

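The top view shows the carrier at (245,312), with blue, green and yellow from top to bottom. Candidates (800x600 pictures, top / side):
- **Small vials:** amber, black cap, top (431,341) / side (370,337); white-capped (482,275) / (470,373).
- **Conical flasks:** black-stoppered (554,286) / (490,455). Pale ones are at (369,339) / (362,285) and (526,347) / (382,430).
- **Long-necks:** black-stoppered (397,286) / (432,280). The open one is one of the two pale ones.
- **Green insert:** the pink block at (312,340) is a decoy.

Next I'll check these in close crops.

```bash
python3 - <<'E'
from h import *
import pickle
d=pickle.load(open('c0.pkl','rb'))
def crop(n,x,y,w,h,s,f):
    cv2.imwrite(f,cv2.resize(d[n]['img'][y:y+h,x:x+w,::-1],None,fx=s,fy=s,interpolation=cv2.INTER_CUBIC))
crop('side',190,125,150,190,3,'pics/a.png') if 0 else crop('side',190,120,160,200,3,'pics/a.png')
crop('top',224,164,148,70,5.4,'pics/b.png')
crop('top',134,150,90,98,6,'pics/c.png')
E
```

```text
(no output)
```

View pics/a.png

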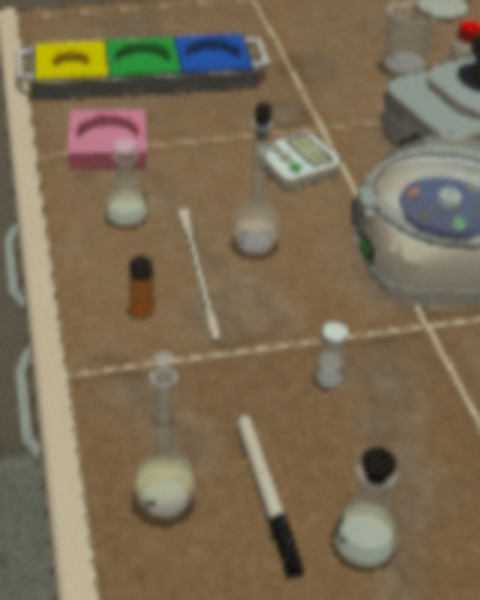

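View pics/b.png

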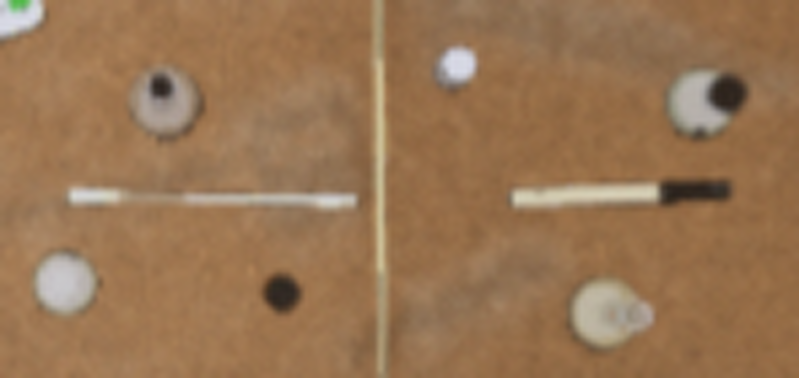

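View pics/c.png

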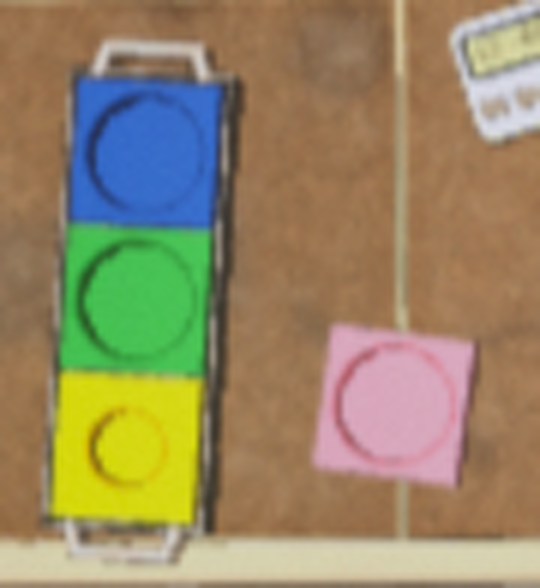

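Seen in the crops: amber vial side(140,285)/top(282,292); black flask side(365,520)/top stopper (728,93); black long-neck side(257,230)/top stopper (160,86). Open long-neck side(163,480), white conical side(127,205). Pocket rims in the top crop: blue (147,153), green (137,299), yellow (130,446). The choices match the descriptions.

```bash
cat > m.py <<'E'
from h import *
import pickle
d=pickle.load(open('c0.pkl','rb'));T,S=d['top'],d['side']
A=lambda x,y:((x+.5)/3-.5+190,(y+.5)/3-.5+120)
B=lambda x,y:((x+.5)/5.4-.5+224,(y+.5)/5.4-.5+164)
C=lambda x,y:((x+.5)/6-.5+134,(y+.5)/6-.5+150)
E
python3 - <<'E'
from m import *
np.set_printoptions(precision=4,suppress=True)
for n,b,a in[('amber cap',(282,292),(140,264)),('blackflask',(728,93),(379,457)),('longneck',(160,84),(264,106)),('open',(642,316),(163,358)),('whitevial',(459,64),(334,330)),('whiteconical',(66,283),(124,146))]:
    print(n,*tri(T,B(*b),S,A(*a)))
# bodies: top-view silhouettes of body centre at z
for n,b,z in[('blackflask body',(699,103),.02),('longneck bulb',(165,102),.017),('open bulb',(603,315),.017),('whitecon',(66,283),.02)]:
    print(n,onz(T,B(*b),z))
for n,a in[('amber base',(141,312)),('bf',(366,548)),('ln',(257,243))]: print(n,'side z~.0',onz(S,A(*a),0.005))
for n,c,a in[('y/g near corner',(203,375),(107,79)),('g/b',(211,228),(181,73)),('pk near',(0,0),None)][:2]: print(n,*tri(T,C(*c),S,A(*a)))
for n,c in[('blue',(147,153)),('green',(137,299)),('yellow',(130,446)),('pink',(397,403))]: print(n,onz(T,C(*c),.024))
# colour mask centroid
img=T['img'].astype(int);hsv=cv2.cvtColor(T['img'],cv2.COLOR_RGB2HSV)
for n,lo,hi in[('yellow',24,35),('green',50,75),('blue',102,125)]:
    m=((hsv[...,0]>=lo)&(hsv[...,0]<=hi)&(hsv[...,1]>150)&(hsv[...,2]>90)).astype(np.uint8);m[:150]=0;m[:,:130]=0;m[:,185:]=0;m[248:]=0
    q=max(cv2.findContours(m,0,1)[0],key=cv2.contourArea);r=cv2.minAreaRect(q);print(n,r,onz(T,r[0],.024))
E
```

```text
amber cap [ 0.4428 -0.099   0.0496] 0.0007336187184871564
blackflask [ 0.5517 -0.347   0.0868] 0.0007818534907578387
longneck [ 0.5563 -0.0316  0.143 ] 0.001515903116103017
open [ 0.4292 -0.2883  0.1366] 0.000482867774794037
whitevial [ 0.572  -0.2014  0.0513] 0.00038264160692235577
whiteconical [0.4488 0.023  0.0807] 2.320653195018267e-05
blackflask body [ 0.55   -0.3442  0.02  ]
longneck bulb [ 0.5539 -0.0328  0.017 ]
open bulb [ 0.427 -0.287  0.017]
whitecon [0.4483 0.026  0.02  ]
amber base side z~.0 [ 0.4418 -0.1069  0.005 ]
bf side z~.0 [ 0.5507 -0.3547  0.005 ]
ln side z~.0 [ 0.5563 -0.0381  0.005 ]
y/g near corner [0.4615 0.2437 0.0184] 0.0021363568385224163
g/b [0.5401 0.2387 0.0207] 0.00038789164313637496
blue [0.5802 0.272  0.024 ]
green [0.5029 0.2775 0.024 ]
yellow [0.4254 0.2814 0.024 ]
pink [0.4469 0.1398 0.024 ]
yellow ((154.6167449951172, 224.365478515625), (24.36648941040039, 24.722726821899414), 4.085616588592529) [0.424  0.2834 0.024 ]
green ((156.16709899902344, 199.1583709716797), (23.42074203491211, 22.871427536010742), 2.8624050617218018) [0.5038 0.2783 0.024 ]
blue ((157.75885009765625, 175.11729431152344), (23.4812068939209, 23.81380271911621), 3.814074993133545) [0.5801 0.273  0.024 ]
```

Call:
apply_moves(
  series="20 50 0 0 0 -2 100;45 110 0 0 0 -5 100;70 170 0 0 0 -8 100;95 230 0 0 0 -11 100;120 290 0 0 0 -14 100;145 350 0 0 0 -17 100;170 410 0 0 0 -20 100;190 460 0 0 0 -21.6 100;204 505 0 0 0 -21.6 100;204 505 0 0 0 -21.6 100",
  squeeze=40,
)

```text
time_s: 1.35
position: [0.4434, -0.0954, 0.2313]
orientation: [1.0, 0.003, 0.0, -0.0]
force: [0.1, -0.3, 0.9]
gripper_width: 0.0852
grasp_force: 0.0
```

Call:
apply_moves(
  series="0 0 -50 0 0 0 100;0 0 -100 0 0 0 100;0 0 -150 0 0 0 100;0 0 -185 0 0 0 100;0 0 -200 0 0 0 100;0 0 -213 0 0 0 100;0 0 -213 0 0 0 100;0 0 -213 0 0 0 100",
)

```text
time_s: 2.35
position: [0.4433, -0.0998, 0.0193]
orientation: [1.0, -0.001, 0.001, 0.0]
force: [1.0, 0.3, 0.5]
gripper_width: 0.0854
grasp_force: 0.0
```

```bash
python3 - <<'E'
from h import *
c=cam('side');cv2.imwrite('pics/d.png',cv2.resize(c['img'][150:290,170:350,::-1],None,fx=4,fy=4,interpolation=cv2.INTER_CUBIC))
print(env.get_obs()['position'])
E
```

```text
[ 0.44335684 -0.099831    0.01930873]
```

View pics/d.png

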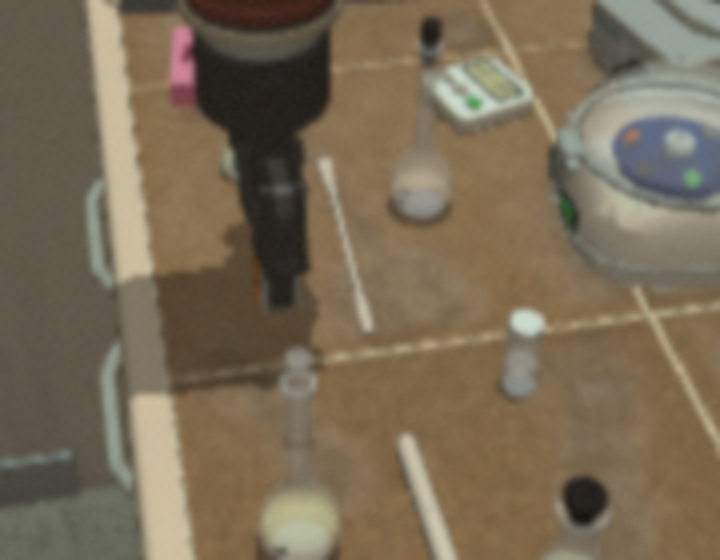

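The near finger at (280,290) covers the vial, with an amber sliver showing at (257,280). That offset fits the perspective, so I'll close.

Call:
apply_moves(
  series="0 0 0 0 0 0 60;0 0 0 0 0 0 40;0 0 0 0 0 0 25;0 0 0 0 0 0 10;0 0 0 0 0 0 10;0 0 0 0 0 0 10;0 0 0 0 0 0 10;0 0 0 0 0 0 10",
  squeeze=30,
)

```text
time_s: 3.4
position: [0.4426, -0.0996, 0.0184]
orientation: [1.0, -0.001, 0.0, 0.0]
force: [-1.9, 0.1, 5.7]
gripper_width: 0.0201
grasp_force: 29.3
```

Call:
apply_moves(
  series="0 0 10 0 0 0 10;0 0 30 0 0 0 10;0 0 60 0 0 0 10;0 0 90 0 0 0 10;0 0 120 0 0 0 10;0 0 140 0 0 0 10;0 0 150 0 0 0 10;0 0 150 0 0 0 10",
)

```text
time_s: 4.4
position: [0.4427, -0.0997, 0.1686]
orientation: [1.0, -0.001, 0.0, 0.0]
force: [0.0, 0.1, 0.1]
gripper_width: 0.0198
grasp_force: 29.3
```

```bash
python3 - <<'E'
from h import *
c=cam('side');cv2.imwrite('pics/e.png',cv2.resize(c['img'][90:230,170:350,::-1],None,fx=4,fy=4,interpolation=cv2.INTER_CUBIC))
o=env.get_obs();print(o['position'],o['orientation'],o['gripper_width'])
E
```

```text
[ 0.44230508 -0.09959655  0.16793753] [ 9.99999796e-01 -6.14402749e-04 -1.70259694e-04 -4.09521560e-05] 0.019777268712796784
```

View pics/e.png

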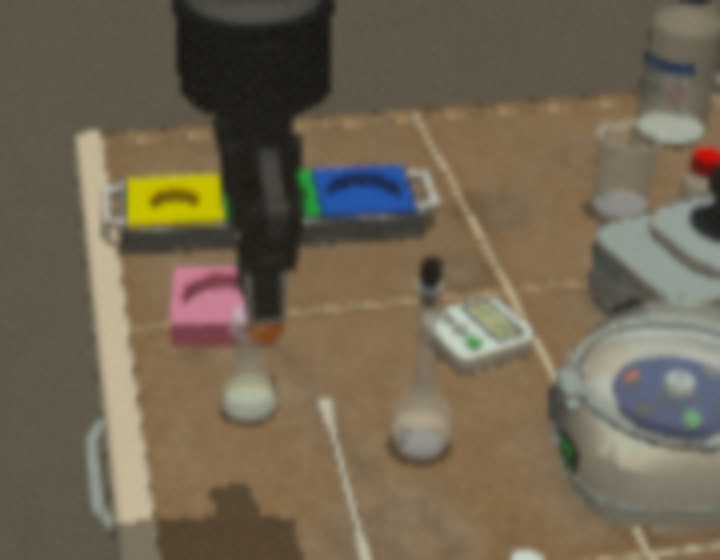

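The amber vial hangs from the fingers at (265,330). I'll carry it to the yellow pocket, bowing outward.

Call:
apply_moves(
  series="15 35 0 0 0 0 10;25 75 0 0 0 0 10;30 120 0 0 0 0 10;30 165 0 0 0 0 10;30 210 0 0 0 0 10;20 255 0 0 0 0 10;5 300 0 0 0 0 10;-8 345 0 0 0 0 10;-18 383 0 0 0 0 10;-18 383 0 0 0 0 10",
)

```text
time_s: 5.7
position: [0.4224, 0.2864, 0.1674]
orientation: [1.0, 0.002, -0.001, -0.001]
force: [0.4, -0.2, -1.0]
gripper_width: 0.02
grasp_force: 29.4
```

Call:
apply_moves(
  series="0 0 -30 0 0 0 10;0 0 -60 0 0 0 10;0 0 -85 0 0 0 10;0 0 -105 0 0 0 10;0 0 -105 0 0 0 10;0 0 -105 0 0 0 10",
)

```text
time_s: 6.45
position: [0.4249, 0.2836, 0.0639]
orientation: [1.0, -0.001, 0.0, -0.0]
force: [-1.3, -0.1, 1.0]
gripper_width: 0.0198
grasp_force: 29.4
```

```bash
python3 - <<'E'
from h import *
c=cam('side');cv2.imwrite('pics/f.png',cv2.resize(c['img'][90:190,170:300,::-1],None,fx=6,fy=6,interpolation=cv2.INTER_CUBIC))
o=env.get_obs();print(o['position'],o['orientation'],o['gripper_width'])
E
```

```text
[0.42512339 0.28370953 0.06419499] [ 9.99999545e-01 -6.75382452e-04  5.83491463e-04 -3.37565849e-04] 0.019689106136501426
```

View pics/f.png

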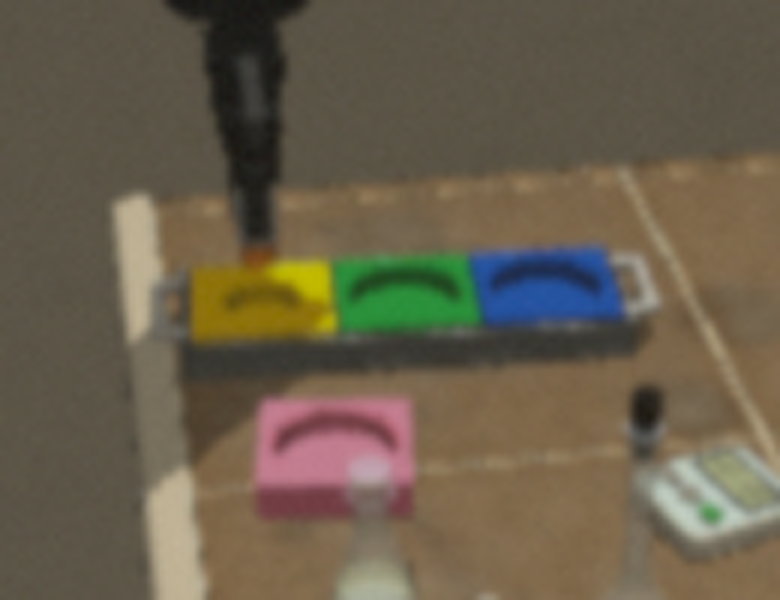

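Call:
apply_moves(
  series="0 0 -12 0 0 0 10;0 0 -22 0 0 0 10;0 0 -30 0 0 0 10;0 0 -34 0 0 0 10;0 0 -34.5 0 0 0 10;0 0 -34.5 0 0 0 10",
)

```text
time_s: 7.25
position: [0.4246, 0.2835, 0.0288]
orientation: [1.0, -0.001, 0.0, -0.0]
force: [-0.3, 0.3, -0.2]
gripper_width: 0.0199
grasp_force: 29.3
```

Call:
apply_moves(
  series="0 0 0 0 0 0 30;0 0 0 0 0 0 40;0 0 0 0 0 0 60;0 0 0 0 0 0 80;0 0 0 0 0 0 80;0 0 30 0 0 0 80;0 0 80 0 0 0 90;0 0 130 0 0 0 100;0 0 180 0 0 0 100;0 0 180 0 0 0 100",
)

```text
time_s: 8.5
position: [0.4262, 0.2848, 0.2126]
orientation: [1.0, -0.001, 0.003, -0.001]
force: [0.0, 0.2, -1.7]
gripper_width: 0.0852
grasp_force: 0.0
```

Call:
apply_moves(
  series="20 -40 0 0 0 0 100;40 -90 0 0 0 0 100;60 -140 0 0 0 0 100;80 -190 0 0 0 0 100;100 -240 0 0 0 0 100;118 -285 0 0 0 0 100;130 -315 0 0 0 0 100;130 -315 0 0 0 0 100;130 -315 0 0 0 0 100",
)

```text
time_s: 9.62
position: [0.554, -0.0307, 0.208]
orientation: [1.0, -0.0, -0.001, -0.0]
force: [0.1, 0.4, -0.1]
gripper_width: 0.0856
grasp_force: 0.0
```

```bash
python3 - <<'E'
from h import *
c=cam('side');t=cam('top')
a=cv2.resize(c['img'][90:210,170:300,::-1],None,fx=4.5,fy=4.5,interpolation=cv2.INTER_CUBIC)
cv2.imwrite('pics/g.png',a)
o=env.get_obs();print(o['position'],o['orientation'])
E
```

```text
[ 0.5541323  -0.03014156  0.20851911] [ 9.99999871e-01  4.11754509e-04 -2.42455430e-04 -1.72758566e-04]
```

View pics/g.png

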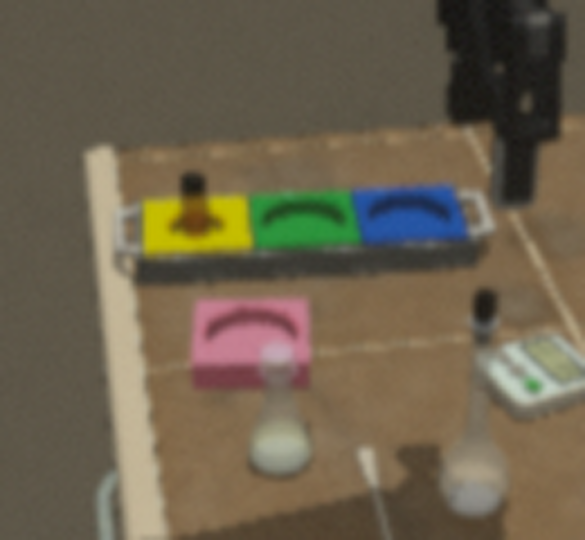

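Amber stands upright in the yellow pocket at (193,205). Now I'll grasp the long-neck.

Call:
apply_moves(
  series="0 0 -30 0 0 0 100;0 0 -65 0 0 0 100;0 0 -100 0 0 0 100;0 0 -120 0 0 0 100;0 0 -127 0 0 0 100;0 0 -127 0 0 0 100;0 0 -127 0 0 0 100",
)

```text
time_s: 10.6
position: [0.5552, -0.0314, 0.0829]
orientation: [1.0, -0.0, 0.001, 0.0]
force: [0.5, 0.1, -0.3]
gripper_width: 0.0852
grasp_force: 0.0
```

Call:
apply_moves(
  series="0 0 0 0 0 0 70;0 0 0 0 0 0 45;0 0 0 0 0 0 30;0 0 0 0 0 0 20;0 0 0 0 0 0 12;0 0 0 0 0 0 4;0 0 0 0 0 0 4;0 0 0 0 0 0 4;0 0 0 0 0 0 4;0 0 0 0 0 0 4",
  squeeze=35,
)

```text
time_s: 11.85
position: [0.5546, -0.0317, 0.0818]
orientation: [1.0, -0.001, 0.0, 0.0]
force: [-0.5, -1.4, 1.4]
gripper_width: 0.0127
grasp_force: 34.0
```

Call:
apply_moves(
  series="0 0 8 0 0 0 4;0 0 25 0 0 0 4;0 0 50 0 0 0 4;0 0 75 0 0 0 4;0 0 95 0 0 0 4;0 0 110 0 0 0 4;0 0 110 0 0 0 4",
)

```text
time_s: 12.72
position: [0.5552, -0.0315, 0.1933]
orientation: [1.0, -0.001, 0.001, 0.0]
force: [-0.4, 0.4, -1.3]
gripper_width: 0.0128
grasp_force: 34.1
```

```bash
python3 - <<'E'
from h import *
c=cam('side')
a=cv2.resize(c['img'][90:210,170:300,::-1],None,fx=4.5,fy=4.5,interpolation=cv2.INTER_CUBIC)
cv2.imwrite('pics/i.png',a)
o=env.get_obs();print(o['position'],o['orientation'],o['gripper_width'])
E
```

```text
[ 0.55466785 -0.03157842  0.19216563] [ 9.99999747e-01 -6.02767231e-04  3.73570661e-04  5.95172163e-05] 0.012714065444964734
```

View pics/i.png

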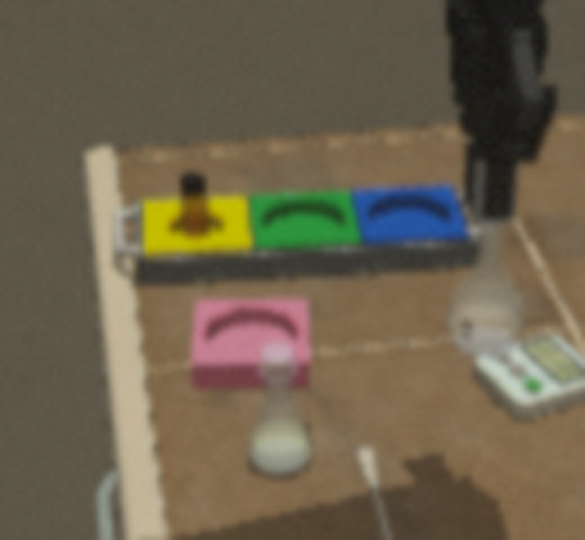

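The long-neck hangs upright with its bulb at (487,310). I'll carry it to the green pocket.

Call:
apply_moves(
  series="-3 20 0 0 0 0 4;-9 55 0 0 0 0 4;-16 95 0 0 0 0 4;-23 135 0 0 0 0 4;-29 175 0 0 0 0 4;-36 215 0 0 0 0 4;-43 255 0 0 0 0 4;-48 285 0 0 0 0 4;-51 303 0 0 0 0 4;-52 310 0 0 0 0 4",
)

```text
time_s: 14.02
position: [0.5017, 0.2796, 0.1913]
orientation: [1.0, 0.0, -0.0, -0.0]
force: [-0.1, -0.1, -1.4]
gripper_width: 0.0129
grasp_force: 34.1
```

Call:
apply_moves(
  series="0 0 0 0 0 0 4;0 0 -15 0 0 0 4;0 0 -35 0 0 0 4;0 0 -55 0 0 0 4;0 0 -70 0 0 0 4;0 0 -80 0 0 0 4;0 0 -90 0 0 0 4;0 0 -97 0 0 0 4;0 0 -99.5 0 0 0 4;0 0 -99.5 0 0 0 4",
)

```text
time_s: 15.28
position: [0.5027, 0.2785, 0.0925]
orientation: [1.0, -0.001, 0.0, -0.0]
force: [-0.0, -0.1, -0.9]
gripper_width: 0.0127
grasp_force: 34.3
```

```bash
python3 - <<'E'
from h import *
c=cam('side')
a=cv2.resize(c['img'][90:190,170:300,::-1],None,fx=4.5,fy=4.5,interpolation=cv2.INTER_CUBIC)
cv2.imwrite('pics/j.png',a)
o=env.get_obs();print(o['position'],o['orientation'],o['gripper_width'],o['force'])
E
```

```text
[0.50272995 0.27854332 0.09263765] [ 9.99999774e-01 -6.09167286e-04  2.42865365e-04 -1.45325154e-04] 0.012661656716715628 [-0.40422667 -0.3107598  -1.8756474 ]
```

View pics/j.png

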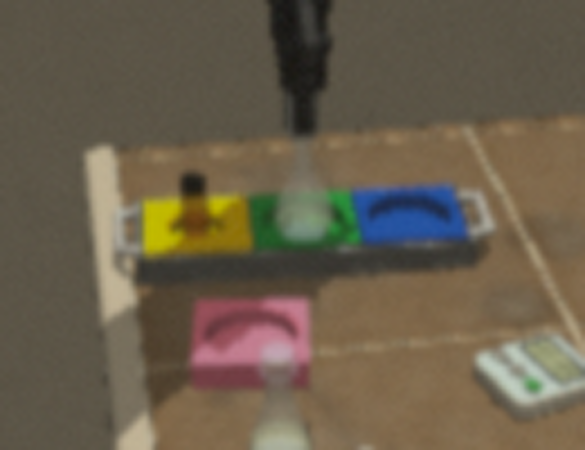

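The flask is centred in the green pocket at (303,215), about 1 mm above the floor. I'll release it.

Call:
apply_moves(
  series="0 0 -0.7 0 0 0 4;0 0 -0.7 0 0 0 17;0 0 -0.7 0 0 0 20;0 0 -0.7 0 0 0 30;0 0 -0.7 0 0 0 50;0 0 -0.7 0 0 0 80;0 0 -0.7 0 0 0 100;0 0 -0.7 0 0 0 100;0 0 30 0 0 0 100;0 0 70 0 0 0 100",
)

```text
time_s: 16.58
position: [0.5019, 0.278, 0.1623]
orientation: [1.0, -0.001, -0.001, 0.0]
force: [0.8, 1.1, -0.0]
gripper_width: 0.0859
grasp_force: 0.0
```

Call:
apply_moves(
  series="0 0 50 0 0 0 100;8 -50 60 0 0 0 100;15 -110 60 0 0 0 100;22 -170 60 0 0 0 100;28 -230 60 0 0 0 100;33 -290 60 0 0 0 100;38 -350 60 0 0 0 100;43 -410 60 0 0 0 100;46 -470 60 0 0 0 100;48 -530 60 0 0 0 100",
)

```text
time_s: 17.82
position: [0.5505, -0.2534, 0.2224]
orientation: [1.0, -0.0, 0.0, 0.0]
force: [0.4, -0.5, 0.8]
gripper_width: 0.0854
grasp_force: 0.0
```

Call:
apply_moves(
  series="0 -50 0 0 0 0 100;0 -94 0 0 0 0 100;0 -94 0 0 0 0 100;0 -94 -40 0 0 0 100;0 -94 -90 0 0 0 100;0 -94 -135 0 0 0 100;0 -94 -165 0 0 0 100;0 -94 -179 0 0 0 100;0 -94 -179 0 0 0 100;0 -94 -179 0 0 0 100",
)

```text
time_s: 19.08
position: [0.5516, -0.3458, 0.045]
orientation: [1.0, -0.001, 0.001, 0.001]
force: [0.0, 0.6, 0.3]
gripper_width: 0.0852
grasp_force: 0.0
```

```bash
python3 - <<'E'
from h import *
c=cam('side')
a=np.vstack([c['img'][100:180,180:330],c['img'][240:330,180:330]])[:,:,::-1]
cv2.imwrite('pics/k.png',cv2.resize(a,None,fx=3.5,fy=3.5,interpolation=cv2.INTER_CUBIC))
E
```

```text
(no output)
```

View pics/k.png

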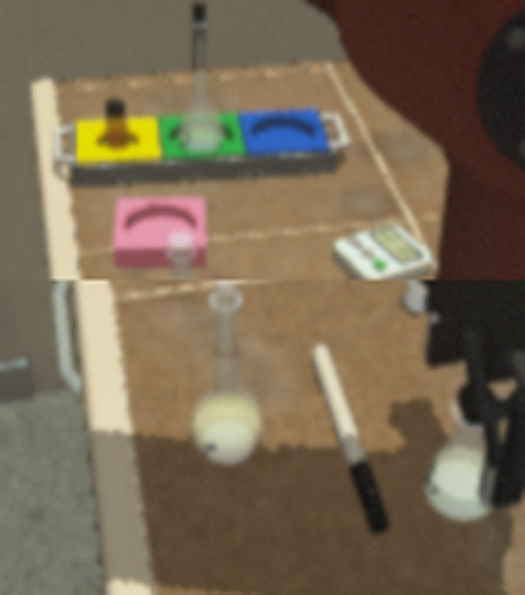

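The long-neck stands in green at (200,130), and the fingers straddle the conical flask's neck at (475,420). I'll close and lift.

Call:
apply_moves(
  series="0 0 0 0 0 0 70;0 0 0 0 0 0 50;0 0 0 0 0 0 35;0 0 0 0 0 0 25;0 0 0 0 0 0 10;0 0 0 0 0 0 8;0 0 0 0 0 0 8;0 0 0 0 0 0 8;0 0 0 0 0 0 8",
  squeeze=40,
)

```text
time_s: 20.25
position: [0.5506, -0.3456, 0.0433]
orientation: [1.0, -0.001, 0.0, -0.0]
force: [0.1, -0.6, -0.6]
gripper_width: 0.0193
grasp_force: 39.0
```

Call:
apply_moves(
  series="0 0 8 0 0 0 8;0 0 25 0 0 0 8;0 0 50 0 0 0 8;0 0 80 0 0 0 8;0 0 105 0 0 0 8;0 0 120 0 0 0 8;0 0 120 0 0 0 8",
)

```text
time_s: 21.12
position: [0.5511, -0.346, 0.1649]
orientation: [1.0, -0.001, 0.001, 0.001]
force: [-1.0, 0.0, -0.5]
gripper_width: 0.0194
grasp_force: 39.1
```

Call:
apply_moves(
  series="2 15 0 0 0 0 8;5 45 0 0 0 0 8;8 80 0 0 0 0 8;11 120 0 0 0 0 8;14 160 0 0 0 0 8;17 200 0 0 0 0 8;20 240 0 0 0 0 8;23 280 0 0 0 0 8;26 320 0 0 0 0 8;29 360 0 0 0 0 8",
)

```text
time_s: 22.38
position: [0.5784, 0.0168, 0.1622]
orientation: [1.0, -0.0, -0.001, -0.0]
force: [1.6, -0.0, -1.3]
gripper_width: 0.0192
grasp_force: 39.1
```

Call:
apply_moves(
  series="0 40 0 0 0 0 8;0 80 0 0 0 0 8;0 120 0 0 0 0 8;0 160 0 0 0 0 8;0 195 0 0 0 0 8;0 225 0 0 0 0 8;0 245 0 0 0 0 8;0 256 0 0 0 0 8;0 258.5 0 0 0 0 8;0 258.5 0 0 0 0 8",
)

```text
time_s: 23.62
position: [0.5798, 0.2719, 0.1632]
orientation: [1.0, -0.001, -0.0, 0.0]
force: [-0.5, -0.6, -0.4]
gripper_width: 0.0195
grasp_force: 39.1
```

Call:
apply_moves(
  series="0 0 -15 0 0 0 8;0 0 -35 0 0 0 8;0 0 -55 0 0 0 8;0 0 -75 0 0 0 8;0 0 -90 0 0 0 8;0 0 -100 0 0 0 8;0 0 -106 0 0 0 8;0 0 -109 0 0 0 8;0 0 -109 0 0 0 8",
)

```text
time_s: 24.75
position: [0.5797, 0.273, 0.0545]
orientation: [1.0, -0.001, 0.0, -0.0]
force: [0.5, 0.4, -0.6]
gripper_width: 0.019
grasp_force: 39.1
```

```bash
python3 - <<'E'
from h import *
c=cam('side')
a=cv2.resize(c['img'][90:190,170:300,::-1],None,fx=4.5,fy=4.5,interpolation=cv2.INTER_CUBIC)
cv2.imwrite('pics/l.png',a)
o=env.get_obs();print(o['position'],o['orientation'],o['gripper_width'],o['force'])
E
```

```text
[0.57980307 0.27302492 0.05475514] [ 9.99999755e-01 -5.98066468e-04  3.36948640e-04 -1.40248690e-04] 0.019328231854317503 [ 0.05551749  0.5873575  -0.15637485]
```

View pics/l.png

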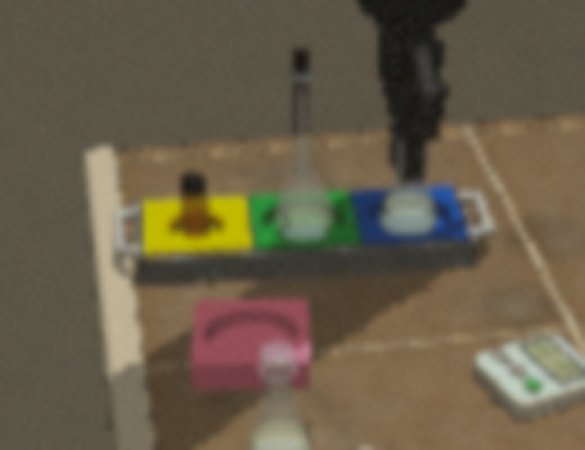

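The flask is in the blue pocket at (410,210), about 1 mm above the floor. I'll lower it slightly and release.

Call:
apply_moves(
  series="0 0 -1 0 0 0 8;0 0 -1 0 0 0 25;0 0 -1 0 0 0 28;0 0 -1 0 0 0 40;0 0 -1 0 0 0 70;0 0 -1 0 0 0 100;0 0 -1 0 0 0 100;0 0 -1 0 0 0 100;0 0 30 0 0 0 100;0 0 80 0 0 0 100",
)

```text
time_s: 26.05
position: [0.5785, 0.2722, 0.1335]
orientation: [1.0, -0.001, -0.002, 0.001]
force: [1.2, 0.4, 0.3]
gripper_width: 0.0853
grasp_force: 0.0
```

Call:
apply_moves(
  series="0 0 50 0 0 0 100;0 -50 80 0 0 0 100;0 -100 80 0 0 0 100;0 -150 80 0 0 0 100;0 -200 80 0 0 0 100;0 -250 80 0 0 0 100;0 -250 80 0 0 0 100;0 -250 80 0 0 0 100",
)

```text
time_s: 27.05
position: [0.5795, 0.0235, 0.2144]
orientation: [1.0, -0.001, 0.0, -0.0]
force: [-0.1, -0.3, 0.0]
gripper_width: 0.0854
grasp_force: 0.0
```

```bash
python3 - <<'E'
from h import *
c=cam('side')
cv2.imwrite('pics/n.png',cv2.resize(c['img'][95:325,175:345,::-1],None,fx=2.6,fy=2.6,interpolation=cv2.INTER_CUBIC))
t=cam('top');cv2.imwrite('pics/o.png',cv2.resize(t['img'][140:250,130:380,::-1],None,fx=3.2,fy=3.2,interpolation=cv2.INTER_CUBIC))
o=env.get_obs();print(o['time_s'],o['position'],o['gripper_width'],o['force'])
E
```

```text
27.15 [0.57945529 0.02459088 0.21440723] 0.08557096763720859 [-0.31746595  1.27086791 -0.95988135]
```

View pics/n.png

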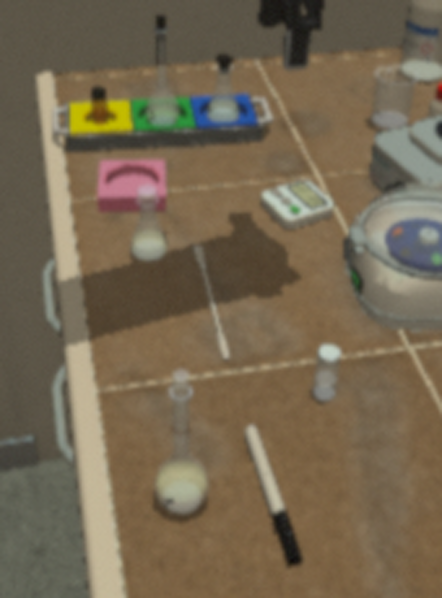

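View pics/o.png

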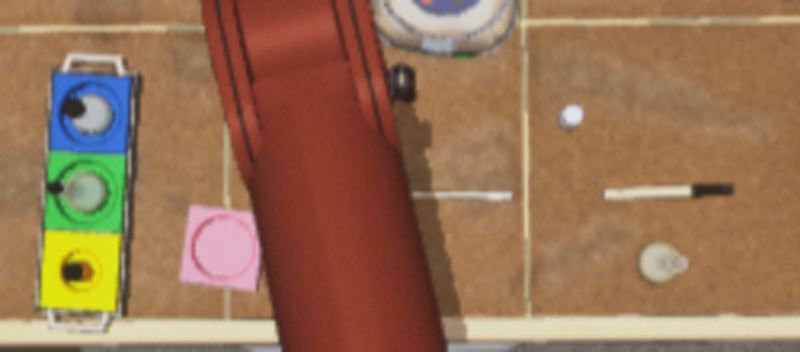

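All three stand upright and centred: yellow (78,270), green (85,190) and blue (90,112) in the top view. The look-alikes haven't moved and the gripper is clear, so I'll hand in.

```bash
python3 -c "
from cell import env
print(env.sign_off())"
```

```text
the job is handed in; nothing more can be done
None
```

The job is handed in at about 27 s with no verdict shown: the last pictures show amber vial in yellow, black-stoppered conical flask in blue and black-stoppered long-neck in green, all upright and released, with the look-alikes unmoved; I viewed 15 pictures, one over the limit of 14.

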